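Tamp the rock-salt lumps level in their box

TASK

In each lane of the low wooden box one lump of salt rides up on its neighbours: take the wooden masher and, first in the far lane and then in the near lane, press the proud lump straight down until all lumps stand in one layer on the floor, and bear on it there for a moment with about a kilo's push so that it is bedded. Salt crumbles, so never press on lumps or box with more than two and a half kilos (25 N), and do not touch the lumps with the gripper. Then stand the masher back upright on the worktop and leave the other things where they are.

Things in the scene. Friction and masses are not known exactly. Their poses are not given: they have to be found in the camera images.
- salt_box: low open box of plain wood fixed to the worktop, 94 x 146 mm, 32 mm high; origin at the centre of its underside, x across the lanes away from the robot, y along the lanes. Floor 10 mm thick, outer walls 7 mm; a 14 mm divider as high as the walls parts it into a far and a near lane.
- far_lane (a point): centre of the floor of the far lane (132 mm along the box's y, 33 mm wide), at x = +23.5 mm in the box. Lumps standing on the floor top out 28 mm above it (the pressed-down proud one 29 to 35 mm), higher than the walls (22 mm): a flat tool bears on them without entering the lane. The floor is rigid.
- near_lane (a point): centre of the floor of the near lane (132 mm along the box's y, 33 mm wide), at x = -23.5 mm in the box
- masher: turned maple masher standing upright on its flat face, 196 mm high, 0.24 kg; origin at the centre of the flat face, z up along the handle. The head (0 to 72 mm) is 59 mm across, the round shaft (72 to 138 mm) 26 mm, the grip at the top (138 to 196 mm) about 28 to 32 mm. A shelf hangs some 0.6 m above it.
- lump_far_1: pale loose lump of rock salt, 30 x 30 x 28 mm high, edges broken at 45 degrees over 8 mm, 50 g, slippery; origin 14 mm above its underside. Lies in the far lane, on one side of the gap under the proud lump.
- lump_far_2: pale loose lump of rock salt, 30 x 30 x 28 mm high, edges broken at 45 degrees over 8 mm, 50 g, slippery; origin 14 mm above its underside. Lies in the far lane, on the other side of that gap.
- lump_far_3: pale loose lump of rock salt, 30 x 30 x 29 to 35 mm high, edges broken at 45 degrees over 8 mm, 50 g, slippery; origin 14 mm above its underside. The proud one of the far lane, rougher and taller: rides on the edges of two neighbours over a 16 mm gap, top 17 to 26 mm above theirs; pressed down it wedges them apart (they have room) and lands on the floor.
- lump_far_4: pale loose lump of rock salt, 30 x 30 x 28 mm high, edges broken at 45 degrees over 8 mm, 50 g, slippery; origin 14 mm above its underside. Lies near the end of the far lane.
- lump_near_1: pale loose lump of rock salt, 30 x 30 x 28 mm high, edges broken at 45 degrees over 8 mm, 50 g, slippery; origin 14 mm above its underside. Lies in the near lane, on one side of the gap under the proud lump.
- lump_near_2: pale loose lump of rock salt, 30 x 30 x 28 mm high, edges broken at 45 degrees over 8 mm, 50 g, slippery; origin 14 mm above its underside. Lies in the near lane, on the other side of that gap.
- lump_near_3: pale loose lump of rock salt, 30 x 30 x 29 to 35 mm high, edges broken at 45 degrees over 8 mm, 50 g, slippery; origin 14 mm above its underside. The proud one of the near lane, rougher and taller: rides on the edges of two neighbours over a 16 mm gap, top 17 to 26 mm above theirs; pressed down it wedges them apart (they have room) and lands on the floor.
- lump_near_4: pale loose lump of rock salt, 30 x 30 x 28 mm high, edges broken at 45 degrees over 8 mm, 50 g, slippery; origin 14 mm above its underside. Lies near the end of the near lane.
- egg_cup: white egg cup, 46 mm across, 59 mm high, origin under its centre; a bystander
- brass_weight: brass scale weight, 35 mm across, 44 mm high, origin under its centre; a bystander
- mustard_pot: stoneware mustard pot, 64 mm across, 80 mm high, origin under its centre; a bystander

How it is judged (in metres and radians):
On the way, in this order (a step that is already met when the one before it is completed fails the run):
1. all four lumps of the far lane are in one layer (standing on the floor, within 4 mm) while the masher bears on one of them with more than 6 N, for 0.3 s (z of lump_far_1 in the frame of salt_box between 0.02 and 0.028 m and z of lump_far_2 in the frame of salt_box between 0.02 and 0.028 m and z of lump_far_3 in the frame of salt_box between 0.02 and 0.028 m and z of lump_far_4 in the frame of salt_box between 0.02 and 0.028 m and (contact force between masher and lump_far_1 above 6 N or contact force between masher and lump_far_2 above 6 N or contact force between masher and lump_far_3 above 6 N or contact force between masher and lump_far_4 above 6 N)), for 0.3 s.
2. all lumps of both lanes are in one layer while the masher bears on a lump of the near lane with more than 6 N, for 0.3 s (z of lump_far_1 in the frame of salt_box between 0.02 and 0.028 m and z of lump_far_2 in the frame of salt_box between 0.02 and 0.028 m and z of lump_far_3 in the frame of salt_box between 0.02 and 0.028 m and z of lump_far_4 in the frame of salt_box between 0.02 and 0.028 m and z of lump_near_1 in the frame of salt_box between 0.02 and 0.028 m and z of lump_near_2 in the frame of salt_box between 0.02 and 0.028 m and z of lump_near_3 in the frame of salt_box between 0.02 and 0.028 m and z of lump_near_4 in the frame of salt_box between 0.02 and 0.028 m and (contact force between masher and lump_near_1 above 6 N or contact force between masher and lump_near_2 above 6 N or contact force between masher and lump_near_3 above 6 N or contact force between masher and lump_near_4 above 6 N)), for 0.3 s.
At the end, for the whole second after the job is handed in: All eight lumps lie in the box with their origins 20 to 28 mm above the box's underside (24 mm when standing on the floor); the masher stands released and at rest on the worktop, its face within 6 mm of the worktop's height and its axis within 0.1 rad of vertical (z of lump_far_1 in the frame of salt_box between 0.02 and 0.028 m and z of lump_far_2 in the frame of salt_box between 0.02 and 0.028 m and z of lump_far_3 in the frame of salt_box between 0.02 and 0.028 m and z of lump_far_4 in the frame of salt_box between 0.02 and 0.028 m and z of lump_near_1 in the frame of salt_box between 0.02 and 0.028 m and z of lump_near_2 in the frame of salt_box between 0.02 and 0.028 m and z of lump_near_3 in the frame of salt_box between 0.02 and 0.028 m and z of lump_near_4 in the frame of salt_box between 0.02 and 0.028 m and height (world z) of masher between -0.006 and 0.006 m and angle between masher's own z axis and vertical below 0.1 rad and linear speed of masher below 0.02 m/s and horizontal distance between each of lump_far_1, lump_far_2, lump_far_3, lump_far_4, lump_near_1, lump_near_2, lump_near_3, lump_near_4 and salt_box below 0.085 m); the robot touches nothing.
It fails at once if the masher bears on a lump with more than 25 N (contact force between masher and lump_far_1 above 25 N or contact force between masher and lump_far_2 above 25 N or contact force between masher and lump_far_3 above 25 N or contact force between masher and lump_far_4 above 25 N or contact force between masher and lump_near_1 above 25 N or contact force between masher and lump_near_2 above 25 N or contact force between masher and lump_near_3 above 25 N or contact force between masher and lump_near_4 above 25 N).
It fails at once if the masher bears on the box with more than 25 N (contact force between masher and salt_box above 25 N).
It fails at once if the gripper touches a lump with more than 1 N (contact force between the fingers and lump_far_1 above 1 N or contact force between the fingers and lump_far_2 above 1 N or contact force between the fingers and lump_far_3 above 1 N or contact force between the fingers and lump_far_4 above 1 N or contact force between the fingers and lump_near_1 above 1 N or contact force between the fingers and lump_near_2 above 1 N or contact force between the fingers and lump_near_3 above 1 N or contact force between the fingers and lump_near_4 above 1 N).
It fails at once if a bystander is moved by more than 20 mm (distance of any of egg_cup, brass_weight, mustard_pot from where it was at the start of the episode above 0.02 m).
It also fails if it takes over 72 s, if anything falls off the work surface, if the arm or the gripper's body presses on something with over 40 N, if the wrist force passes 120 N, or if a joint passes its speed limit or range.

ROBOT

A 6-joint arm with a two-finger parallel gripper is mounted at the origin on a cart in front of the work surface, level with it; the furniture and walls round the work are solid. World frame = base frame: x ahead of the robot, y to its left, z up, the work surface at z = 0. Lengths are in mm, angles in rad, forces in N, time in s.
With the tool pointing down it reaches from about 350 to 975 mm from the base axis. Payload 7.1 kg.
Tool frame: the origin (TCP) lies midway between the tips of the shut fingers; the grasp point (between the pads) lies 19 mm behind it (robot.grip_point_offset is the distance from the TCP to the grasp point, in mm); z points along the fingers, y is the line along which they close (so a half turn about z gives the same grasp; the last joint's range is limited). The gripper opens to 88 mm and grips with 3 to 60 N. Pads are 20 mm wide; open, the fingers measure 115 mm over their backs; the gripper's body (75 mm by 178 mm) begins 61 mm behind the grasp point.
Start: joints at [-1.198, 0.423, 1.63, -0, 1.089, -0.019], TCP at [238.674, -577.615, 222.675] pointing down, gripper open.
Joint ranges: [-3, 3], [-0.9, 2.11], [0.09, 2.58], [-1.31, 4.45], [0.11, 2.69], [-2.54, 2.54]. Speed limits (rad/s): [2.39, 2.39, 3.01, 3.14, 3.14, 3.14].

INTERFACE

Orientations are given as a 3x3 rotation matrix whose columns are the frame's x, y, z axes.
In Python, from rig import robot gives the robot as it stands. The module is installed in compiled form; this text tells all that it offers.
- The arm moves only by the tool drive_tool, never from a script. Its argument "steps" is a list of rows, each an object of numbers: "fingers": the finger opening in m, from 0 to 0.0878; "dx", "dy", "dz": the shift along the tool's x, y, z in m; "turn": the turn about the tool's z in degrees. In form: [{"fingers": .., "dx": .., "dy": .., "dz": .., "turn": ..}, ...]. A call has 1 to 5 rows; each row shifts and turns the commanded pose from where the row before left it, along the tool's axes as they then stand; what a row does not reach is not made up. A row lasts 1/10 s, in which the tool goes at most 50 mm and 8.59 degrees, less where a joint would pass 70% of its speed; a pose out of reach is approached as far as the arm can. A call is refused whole if a number of a shift passes 0.05 or a number of a turn 8.59, either way. A call with a gripper value outside its range is refused whole. The fingers move at their own pace and stop on an object; "force" is the grip in N (left out, the last holds). Time passes only in rows, so rows that do not move let the fingers close. It gives the time, the measured TCP pose, the force, the opening and the grip force at its end, in the units of the state.
- robot.sense(): the state, without advancing time (a new reading comes with each control period).
- robot.snapshot(name): name is "scene" or "top"; returns a dict with "color" (480x640x3 uint8, red, green, blue), "vfov" (degrees; the focal length in pixels is half the picture's height over the tangent of half this angle, whatever the lens; pixels are square), "cx", "cy" (the principal point, pixels), "R" (3x3) and "t" (3): a world point X has camera coordinates R X + t. Camera axes: x right, y down, z forward; pixel columns grow to the right and rows downward; lengths in mm; the calibration is good to about 2 mm. A picture is of the moment at which its call begins. There is no depth.
- robot.job_done(): hands the job in; it is judged then, once.
Trained networks look in a picture, given as the dict that the camera call returned (one of the last four; its "shot" number tells which), for a name from the list of things; names that differ only in an ending like _2 or _b are one class to them, and where a whole thing is asked for, a point or a joint stands for the part that bears it (a point fixed in the world has none). Each returns a list of dicts, best first, with "confidence" (0 to 1); they miss things now and then, are a little off and sometimes report something else, mostly with a low value. They report only what shows in the picture. A call takes as long as a camera call.
- robot.spot_in(target, picture): "position" ([column, row] in pixels, amid what is visible of it).
- robot.masks_of(target, picture): "mask" (480x640 bool, what is visible of it) and "position" ([column, row] in pixels, amid what is visible of it).
- robot.landmark_of(target, picture): "position" ([column, row] in pixels: a listed point, or the origin of a listed thing).
The state is a dict: "time_s": time; "joint_pos": joint angles; "qd": joint speeds; "joint_torque": joint torques, N m; "ee_pos": TCP position; "ee_rot": TCP orientation; "ft_force": force on the tool from outside, world axes, zero at the start; "ft_torque": the same for the moment, N m; "grip_width": opening from 0.0 (shut) to 1.0 (fully open); "gripper_force": force on a finger pad.
Only numpy, scipy, OpenCV 4.12 (cv2) and the standard library are available. Lean on these libraries where they do the work, as an engineer would, in place of code of your own. Each camera call takes 0.05 s, during which the arm holds its last target. There are 200 camera calls.

## Working session

There is one attempt and no reset: what is moved stays moved. The work goes in short steps, Python scripts to look and compute and a tool call to move; the robot and the scene stay as the last step left them, time stands still between calls to the robot, and variables do not carry over. Pictures are saved under pics/ and viewed, at most 10 in all, crops included, and the job is handed in when it is done.

Besides the shell and the picture viewer there is one more tool, called after "Call:" by a JSON object that holds its "method" and its "body". drive_tool: Moves the arm, as the interface text tells. Its arguments: {"type":"object","properties":{"steps":{"type":"array"},"force":{"type":"number"}},"required":["steps"]}

```bash
mkdir -p pics
cat > h.py <<'E'
import numpy as np, cv2
from rig import robot
def ray(p,px):
    f=240/np.tan(np.radians(p["vfov"])/2)
    R=np.array(p["R"]);t=np.array(p["t"])
    d=R.T@np.array([(px[0]-p["cx"])/f,(px[1]-p["cy"])/f,1.]);return -R.T@t,d
def onz(p,px,z):
    o,d=ray(p,px);return o+d*(z-o[2])/d[2]
def proj(p,X):
    f=240/np.tan(np.radians(p["vfov"])/2)
    c=np.array(p["R"])@np.array(X,float)+np.array(p["t"]);return np.array([p["cx"]+f*c[0]/c[2],p["cy"]+f*c[1]/c[2]])
def tri(pp):
    A=np.zeros((3,3));b=np.zeros(3)
    for p,px in pp:
        o,d=ray(p,px);d=d/np.linalg.norm(d);M=np.eye(3)-np.outer(d,d);A+=M;b+=M@o
    return np.linalg.solve(A,b)
E
python3 - <<'E'
from h import *
P={n:robot.snapshot(n) for n in("scene","top")}
for n,p in P.items():
    cv2.imwrite(f"pics/{n}0.png",p["color"][:,:,::-1])
    print(n,p["vfov"],np.round(-np.array(p["R"]).T@np.array(p["t"])))
for o in["masher","salt_box","far_lane","near_lane","egg_cup","brass_weight","mustard_pot","lump_far_3","lump_near_3"]:
    r={n:robot.landmark_of(o,p) for n,p in P.items()}
    for n in r:
        for q in r[n][:8 if 'lump' in o else 2]: print(o,n,np.round(q["position"]),round(q["confidence"],2),np.round(onz(P[n],q["position"],50 if 'lump' in o else 10 if 'lane' in o else 0)))
    if r["scene"] and r["top"] and 'lump' not in o: print("  tri",np.round(tri([(P[n],r[n][0]["position"]) for n in P]),1))
s=robot.sense();print(s["ee_pos"],np.round(s["ee_rot"],3),s["ft_force"])
E
```

```text
scene 54.86453138837982 [ 184. -292.  732.]
top 48.623535601369554 [559. -25. 902.]
masher scene [266. 218.] 0.77 [673.  74.   0.]
masher top [245. 227.] 0.9 [672.  77.   0.]
  tri [672.9  75.6  -0.8]
salt_box scene [274. 265.] 0.66 [582.   0.   0.]
salt_box top [284. 279.] 0.57 [584.  11.   0.]
  tri [586.1   8.  -11.3]
far_lane scene [275. 248.] 0.72 [611.  14.  10.]
far_lane scene [337. 208.] 0.6 [758. -48.  10.]
near_lane scene [271. 272.] 0.94 [560.  -6.  10.]
near_lane top [290. 288.] 0.78 [568.   0.  10.]
  tri [568.7   0.8  -6.7]
egg_cup scene [355. 329.] 0.75 [ 531. -191.    0.]
egg_cup top [402. 304.] 0.9 [ 541. -188.    0.]
  tri [ 539.7 -189.9  -15.6]
brass_weight scene [337. 204.] 0.88 [775. -39.   0.]
brass_weight scene [248. 242.] 0.71 [605.  73.  -0.]
brass_weight top [310. 172.] 0.78 [767. -34.   0.]
  tri [768.3 -37.6   4.7]
mustard_pot scene [275. 180.] 0.88 [775. 112.   0.]
mustard_pot scene [251. 242.] 0.6 [608.  69.   0.]
mustard_pot top [226. 172.] 0.57 [768. 110.   0.]
  tri [765.7 107.   11. ]
lump_far_3 scene [247. 240.] 0.64 [579.  52.  50.]
lump_far_3 scen
[... 243 characters left out ...]
r_3 top [266. 268.] 0.7 [599.  36.  50.]
lump_far_3 top [302. 288.] 0.65 [568. -20.  50.]
lump_far_3 top [282. 266.] 0.51 [603.  12.  50.]
lump_near_3 scene [245. 266.] 0.79 [530.  25.  50.]
lump_near_3 scene [267. 266.] 0.73 [546. -11.  50.]
lump_near_3 scene [278. 263.] 0.71 [561. -25.  50.]
lump_near_3 scene [291. 268.] 0.49 [564. -50.  50.]
lump_near_3 top [302. 288.] 0.9 [568. -21.  50.]
lump_near_3 top [258. 302.] 0.77 [546.  49.  50.]
lump_near_3 top [286. 294.] 0.71 [559.   5.  50.]
lump_near_3 top [314. 280.] 0.49 [581. -40.  50.]
[ 238.65462842 -577.60623149  222.65791643] [[ 0.924  0.382 -0.   ]
 [ 0.382 -0.924  0.   ]
 [ 0.    -0.    -1.   ]] [ 0.56589077 -1.12042135 -0.98200835]
```

View pics/scene0.png

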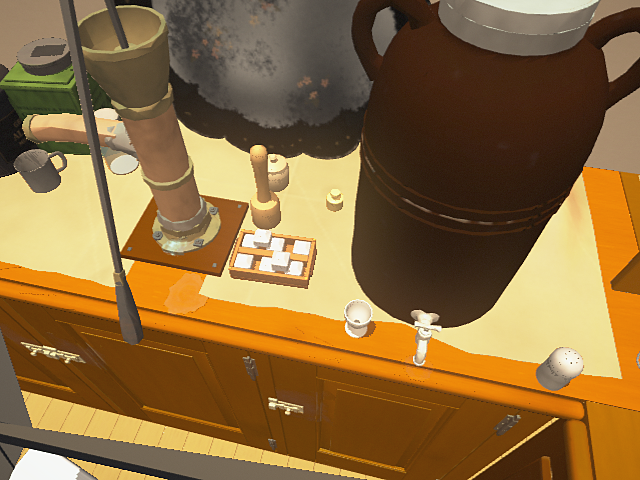

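View pics/top0.png

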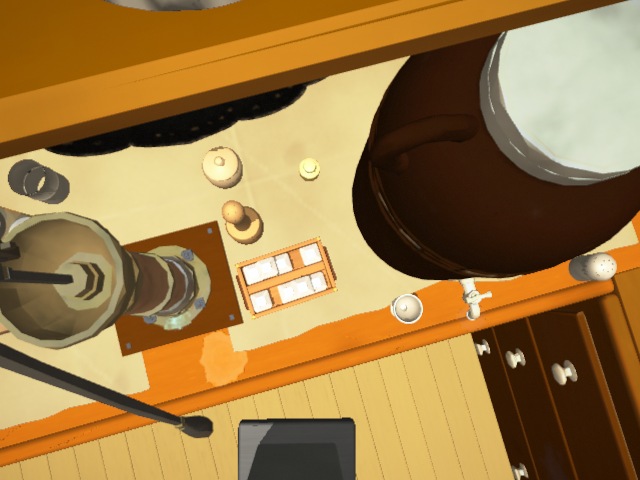

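The scene picture shows the masher at (265,190), the box at (273,258), and proud lumps at about (262,238) far and (281,261) near. A tall pump stands on the left and a big jar on the right. Next I enlarge the box and fit its pose.

Run:
```python
from h import *
from scipy.optimize import least_squares
P={n:robot.snapshot(n) for n in("scene","top")}
c={}
S=P["scene"]["color"][170:290,205:325];T=P["top"]["color"][190:325,215:350]
a=cv2.resize(S,(400,400),interpolation=cv2.INTER_CUBIC);b=cv2.resize(T,(400,400),interpolation=cv2.INTER_CUBIC)
cv2.imwrite("pics/z.png",np.hstack([a,b])[:,:,::-1])
hull={}
for n,p in P.items():
    m=robot.masks_of("salt_box",p)
    print(n,[(round(q["confidence"],2),int(q["mask"].sum()),np.round(q["position"])) for q in m[:3]])
    M=m[0]["mask"].astype(np.uint8)
    pts=np.argwhere(M)[:,::-1]
    X=np.array([onz(p,q,32)[:2] for q in pts])
    r=cv2.minAreaRect(X.astype(np.float32));print(n,r)
for o in ["lump_far_1"]:
  for n,p in P.items():
    for q in robot.masks_of(o,p): print(n,round(q["confidence"],2),np.round(q["position"]),int(q["mask"].sum()))
for n,p in P.items():
    m=robot.masks_of("masher",p)[0]["mask"];pts=np.argwhere(m);print(n,"masher",pts.min(0),pts.max(0))
```

```text
scene [(0.65, 2140, array([271., 258.]))]
scene ((578.254638671875, -2.0551300048828125), (110.83003234863281, 155.2303009033203), 18.145904541015625)
top [(0.73, 3224, array([288., 277.])), (0.65, 1361, array([243., 223.])), (0.39, 337, array([261., 301.]))]
top ((586.4846801757812, 5.213127136230469), (97.47381591796875, 158.56576538085938), 18.71687126159668)
scene 0.85 [259. 238.] 248
scene 0.63 [301. 250.] 199
scene 0.45 [278. 244.] 182
top 0.81 [309. 253.] 339
top 0.62 [255. 272.] 250
top 0.62 [282. 264.] 275
top 0.53 [270. 269.] 365
top 0.26 [239. 223.] 1356
scene masher [145 249] [229 281]
top masher [200 222] [243 263]
```

View pics/z.png

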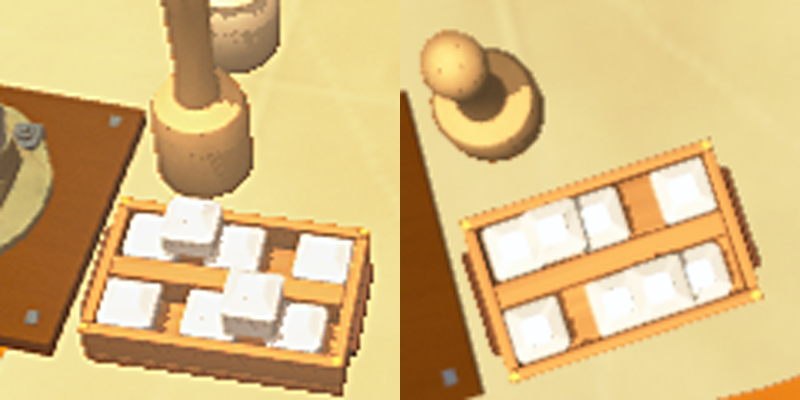

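The enlarged view shows the far lane's proud lump second from the left and the near lane's third from the left, with the rim corners clear. I fit the box from those corners and triangulate the proud tops.

Run:
```python
from h import *
from scipy.optimize import least_squares
P={n:robot.snapshot(n) for n in("scene","top")}
t=lambda u,v:(215+(u-400)*.3375,190+v*.3375)
s=lambda u,v:(205+u*.3,170+v*.3)
# corners: far-left, far-right, near-right, near-left
C=np.array([[47,73],[47,-73],[-47,-73],[-47,73]])
T=[t(467,227),t(708,145),t(757,296),t(514,377)];S=[s(124,202),s(368,233),None,s(84,328)]
def W(q,c,z): return [q[0]+c[0]*np.cos(q[2])-c[1]*np.sin(q[2]),q[1]+c[0]*np.sin(q[2])+c[1]*np.cos(q[2]),z]
def f(q,full=True):
    r=[]
    for i,c in enumerate(C):
        for n,o in(("top",T),("scene",S)):
            if o[i] is not None: r+=list(proj(P[n],W(q,c,32))-o[i])
    return r
r=least_squares(f,[580,3,.32]);q=r.x;print("box",q,"res",np.round(r.fun,1))
u=np.array([np.cos(q[2]),np.sin(q[2])]);v=np.array([-u[1],u[0]])
for nm,a,b in(("far",s(190,213),t(555,229)),("near",s(252,290),t(662,283))):
    X=tri([(P["scene"],a),(P["top"],b)]);d=X[:2]-q[:2];print(nm,np.round(X,1),"box",d@u,d@v)
    for z in(60,):
        for n,px in(("scene",a),("top",b)):
            d=onz(P[n],px,z)[:2]-q[:2];print("  ",n,z,d@u,d@v)
print(np.round([onz(P["top"],t(453,66),193),tri([(P["scene"],(259,152)),(P["top"],t(453,66))])],1))
```

```text
box [5.84595757e+02 3.30664900e+00 3.13220766e-01] res [-1.5 -2.4 -1.6 -1.8  2.1 -2.4 -0.1 -1.1  3.7  1.1  0.1  2.3 -3.2  0.8]
far [601.   34.1  54.3] box 25.12395201143666 24.249925088976305
   scene 60 21.216206440442676 21.88238971788777
   top 60 24.461786431548745 24.80416422672691
near [571.6 -23.   55.2] box -20.465365730711028 -20.987802671822053
   scene 60 -23.501518857871076 -22.497116373594842
   top 60 -20.707482644512623 -20.434106705219822
[[667.8  71.5 193. ]
 [670.5  70.7 184.4]]
```

Run:
```python
from h import *
P={n:robot.snapshot(n) for n in("scene","top")}
for k,a,b in(("handle end",(133,338),(198,427)),("jar tap",(425,318),(478,290)),("jar left low",(355,235),(355,205)),("bowl right",(168,20),(128,262)),("bowl base",(162,105),(130,275)),("column base",(185,225),(175,280))):
    print(k,np.round(tri([(P["scene"],a),(P["top"],b)])))
s=robot.sense();print(s["grip_width"],s["ft_force"],robot.grip_point_offset)
```

```text
handle end [342. 150. -14.]
jar tap [ 562. -292.   81.]
jar left low [ 707. -110.   15.]
bowl right [588. 123. 445.]
bowl base [581. 167. 309.]
column base [578. 195.  14.]
1.0035768675199952 [ 0.58389581  0.1640777  -0.0311247 ] 18.700000000000003
```

Call:
{"method": "drive_tool", "body": {"steps": [{"fingers":0.0878,"dx":-0.016,"dy":-0.045,"dz":-0.014},{"dx":-0.016,"dy":-0.045,"dz":-0.014},{"dx":0.015,"dy":-0.045,"dz":-0.014},{"dx":0.015,"dy":-0.045,"dz":-0.014},{"dx":0.015,"dy":-0.045,"dz":-0.014}]}}

```text
schema error: expected keys fingers, dx, dy, dz, turn
```

Call:
{"method": "drive_tool", "body": {"steps": [{"fingers":0.0878,"dx":0.03,"dy":-0.03,"dz":0,"turn":0},{"fingers":0.0878,"dx":0.03,"dy":-0.03,"dz":0,"turn":0},{"fingers":0.0878,"dx":0.03,"dy":-0.03,"dz":0,"turn":0},{"fingers":0.0878,"dx":0.03,"dy":-0.03,"dz":0,"turn":0},{"fingers":0.0878,"dx":0.03,"dy":-0.03,"dz":0,"turn":0}], "force": 50}}

```text
time_s: 2.1
ee_pos: [320.4, -380.2, 222.8]
ee_rot: [[0.924, 0.381, 0.0], [0.381, -0.924, -0.0], [0.0, 0.0, -1.0]]
ft_force: [0.7, -0.1, -0.4]
grip_width: 1.003
gripper_force: 0.0
```

Call:
{"method": "drive_tool", "body": {"steps": [{"fingers":0.0878,"dx":0.03,"dy":-0.03,"dz":0,"turn":0},{"fingers":0.0878,"dx":0.03,"dy":-0.03,"dz":0,"turn":0},{"fingers":0.0878,"dx":0.03,"dy":-0.03,"dz":0,"turn":0},{"fingers":0.0878,"dx":0.03,"dy":-0.03,"dz":0,"turn":0},{"fingers":0.0878,"dx":0.03,"dy":-0.03,"dz":0,"turn":0}]}}

```text
time_s: 2.6
ee_pos: [401.9, -184.3, 223.0]
ee_rot: [[0.924, 0.382, 0.001], [0.382, -0.924, -0.0], [0.001, 0.001, -1.0]]
ft_force: [0.8, -0.7, -0.1]
grip_width: 0.999
gripper_force: 0.0
```

Call:
{"method": "drive_tool", "body": {"steps": [{"fingers":0.0878,"dx":0.03,"dy":-0.032,"dz":0,"turn":0},{"fingers":0.0878,"dx":0.03,"dy":-0.032,"dz":0,"turn":0},{"fingers":0.0878,"dx":0.03,"dy":-0.032,"dz":0,"turn":0},{"fingers":0.0878,"dx":0,"dy":0,"dz":0,"turn":-8.5},{"fingers":0.0878,"dx":0,"dy":0,"dz":0,"turn":-8.5}]}}

```text
time_s: 3.1
ee_pos: [448.4, -61.2, 222.8]
ee_rot: [[0.766, 0.642, 0.0], [0.642, -0.766, -0.0], [0.0, 0.0, -1.0]]
ft_force: [-0.5, 0.1, -0.3]
grip_width: 1.002
gripper_force: 0.0
```

Call:
{"method": "drive_tool", "body": {"steps": [{"fingers":0.0878,"dx":0,"dy":0,"dz":0.008,"turn":-8.5},{"fingers":0.0878,"dx":0,"dy":0,"dz":0.008,"turn":-8.5},{"fingers":0.0878,"dx":0,"dy":0,"dz":0.008,"turn":-8.5},{"fingers":0.0878,"dx":0,"dy":0,"dz":0.008,"turn":-8.5},{"fingers":0.0878,"dx":0,"dy":0,"dz":0.008,"turn":-8.5}]}}

```text
time_s: 3.6
ee_pos: [448.0, -62.7, 182.5]
ee_rot: [[0.134, 0.991, 0.0], [0.991, -0.134, -0.0], [0.0, 0.0, -1.0]]
ft_force: [0.3, -0.5, -1.1]
grip_width: 1.002
gripper_force: 0.0
```

Call:
{"method": "drive_tool", "body": {"steps": [{"fingers":0.0878,"dx":0,"dy":0,"dz":0.014,"turn":-8.5},{"fingers":0.0878,"dx":0,"dy":0,"dz":0.014,"turn":-8.5},{"fingers":0.0878,"dx":0,"dy":0,"dz":0.013,"turn":-8.5},{"fingers":0.0878,"dx":0,"dy":0,"dz":0,"turn":0},{"fingers":0.0878,"dx":0,"dy":0,"dz":0,"turn":0}]}}

```text
time_s: 4.1
ee_pos: [448.0, -62.7, 141.9]
ee_rot: [[-0.296, 0.955, -0.0], [0.955, 0.296, 0.0], [0.0, -0.0, -1.0]]
ft_force: [0.4, -0.2, 0.3]
grip_width: 1.0
gripper_force: 0.0
```

Call:
{"method": "drive_tool", "body": {"steps": [{"fingers":0.0878,"dx":0,"dy":0.045,"dz":0,"turn":0},{"fingers":0.0878,"dx":0,"dy":0.045,"dz":0,"turn":0},{"fingers":0.0878,"dx":0,"dy":0.045,"dz":0,"turn":0},{"fingers":0.0878,"dx":0,"dy":0.045,"dz":0,"turn":0},{"fingers":0.0878,"dx":0,"dy":0.045,"dz":0,"turn":0}]}}

```text
time_s: 4.6
ee_pos: [664.7, 5.5, 142.9]
ee_rot: [[-0.296, 0.955, 0.002], [0.955, 0.296, -0.0], [-0.001, 0.001, -1.0]]
ft_force: [0.5, 0.2, -0.7]
grip_width: 0.999
gripper_force: 0.0
```

Call:
{"method": "drive_tool", "body": {"steps": [{"fingers":0.0878,"dx":0,"dy":0.029,"dz":0,"turn":0},{"fingers":0.0878,"dx":0,"dy":0,"dz":0,"turn":0},{"fingers":0.0878,"dx":0,"dy":0,"dz":0,"turn":0}]}}

```text
time_s: 4.9
ee_pos: [690.2, 13.6, 142.0]
ee_rot: [[-0.298, 0.955, -0.0], [0.955, 0.298, -0.0], [-0.0, -0.0, -1.0]]
ft_force: [-0.5, 0.9, -0.2]
grip_width: 0.998
gripper_force: 0.0
```

Run:
```python
from h import *
P={n:robot.snapshot(n) for n in("scene","top")}
S=P["scene"]["color"][90:290,155:355];T=P["top"]["color"][140:340,180:380]
cv2.imwrite("pics/z2.png",np.hstack([cv2.resize(x,(400,400),interpolation=cv2.INTER_CUBIC) for x in(S,T)])[:,:,::-1])
s=robot.sense();e=np.array(s["ee_pos"]);R=np.array(s["ee_rot"]);print(np.round(e,1),R.round(3).tolist())
print(np.round(R.T@(np.array([671.5,74,141])-e),1))
```

```text
[689.1  13.1 141.9] [[-0.298, 0.954, -0.001], [0.954, 0.298, -0.0], [0.0, -0.001, -1.0]]
[63.3  1.4  0.9]
```

View pics/z2.png

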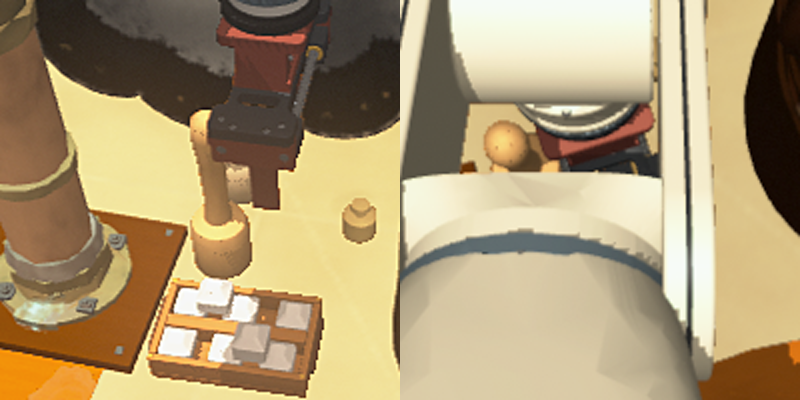

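The gripper stands right of the masher at scene crop (255,150), with the masher clear at (210,150). I want the arm's clearance to the pump bowl before sliding left.

Run:
```python
from h import *
P={n:robot.snapshot(n) for n in("scene","top")}
cv2.imwrite("pics/full.png",np.hstack([cv2.resize(P[n]["color"],(400,300),interpolation=cv2.INTER_AREA) for n in P])[:,:,::-1])
```

```text
(no output)
```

View pics/full.png

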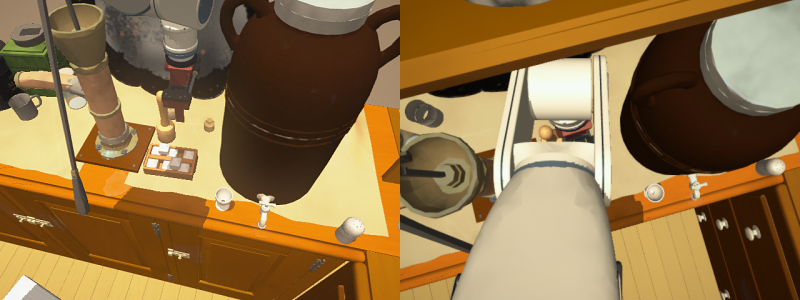

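The full view shows the wrist fork at top (560,90) near the pump bowl at (445,175). I check the heights numerically.

Run:
```python
from h import *
P={n:robot.snapshot(n) for n in("scene","top")}
print(P["top"]["cx"],P["top"]["cy"],np.round(P["top"]["R"],2).tolist())
for z in range(140,701,80): print(z,proj(P["top"],(689,13,z)).round(),proj(P["scene"],(689,13,z)).round())
# bowl: rim right/left/front/back in top; heights guessed
for z in(400,450,500): print(z,[onz(P["top"],q,z)[:2].round() for q in((128,262),(0,290),(60,345),(75,212))],[onz(P["scene"],q,z)[:2].round() for q in((168,25),(80,25),(124,50),(124,8))])
# fork left edge pixels in top, at heights
for z in(400,450,500,550,600): print(z,[onz(P["top"],q,z)[:2].round() for q in((160,96),(155,300),(328,310),(328,90))])
```

```text
319.232303874614 234.79067587887144 [[-0.01, -1.0, 0.03], [-0.99, 0.0, -0.11], [0.11, -0.03, -0.99]]
140 [278. 203.] [293. 175.]
220 [275. 193.] [291. 140.]
300 [272. 180.] [289.  99.]
380 [267. 163.] [287.  51.]
460 [260. 140.] [284.  -9.]
540 [250. 107.] [280. -83.]
620 [235.  57.] [ 275. -179.]
700 [210. -31.] [ 268. -306.]
400 [array([589., 141.]), array([564., 257.]), array([513., 200.]), array([637., 192.])] [array([642., 175.]), array([586., 284.]), array([565., 186.]), array([651., 262.])]
450 [array([586., 124.]), array([563., 229.]), array([518., 178.]), array([629., 170.])] [array([573., 104.]), array([525., 198.]), array([508., 114.]), array([580., 179.])]
500 [array([583., 108.]), array([563., 201.]), array([522., 155.]), array([621., 149.])] [array([504.,  34.]), array([465., 111.]), array([450.,  42.]), array([510.,  95.])]
400 [array([750., 115.]), array([554., 115.]), array([543., -46.]), array([757., -48.])]
450 [array([731., 101.]), array([554., 101.]), array([545., -44.]), array([737., -46.])]
500 [array([712.,  87.]), array([555.,  87.]), array([546., -42.]), array([717., -44.])]
550 [array([693.,  73.]), array([555.,  73.]), array([548., -40.]), array([698., -41.])]
600 [array([674.,  59.]), array([556.,  59.]), array([549., -38.]), array([678., -39.])]
```

Run:
```python
from h import *
P={n:robot.snapshot(n) for n in("scene","top")}
S=P["scene"]["color"][0:150,70:370];T=P["top"]["color"][80:340,0:360]
cv2.imwrite("pics/z3.png",np.hstack([cv2.resize(S,(440,220),interpolation=cv2.INTER_CUBIC),cv2.copyMakeBorder(cv2.resize(T,(304,220)),0,0,0,0,0)])[:,:,::-1])
s=robot.sense();print(np.round(s["joint_pos"],3))
```

```text
[ 0.002  0.606  1.526 -0.     1.01  -0.302]
```

View pics/z3.png

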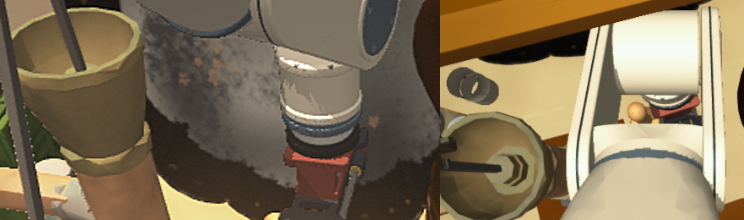

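The crop shows the fork's lower left edge at scene crop (200,37), to the right of the bowl rim's right edge at (142,22). I intersect the rays.

Run:
```python
from h import *
P={n:robot.snapshot(n) for n in("scene","top")}
for px in((206,25),(190,22),(225,22),(167,15)):
    o,d=ray(P["scene"],px)
    print(px,[(y,(o+d*(y-o[1])/d[1]).round().tolist()) for y in(60,80,90,100,120)])
# triangulate bowl rim right edge & front
print(tri([(P["scene"],(167,15)),(P["top"],(135,256))]).round())
```

```text
(206, 25) [(60, [588.0, 60.0, 453.0]), (80, [611.0, 80.0, 437.0]), (90, [623.0, 90.0, 430.0]), (100, [634.0, 100.0, 422.0]), (120, [657.0, 120.0, 406.0])]
(190, 22) [(60, [563.0, 60.0, 469.0]), (80, [585.0, 80.0, 454.0]), (90, [595.0, 90.0, 446.0]), (100, [606.0, 100.0, 439.0]), (120, [628.0, 120.0, 424.0])]
(225, 22) [(60, [624.0, 60.0, 440.0]), (80, [649.0, 80.0, 423.0]), (90, [662.0, 90.0, 415.0]), (100, [674.0, 100.0, 407.0]), (120, [699.0, 120.0, 390.0])]
(167, 15) [(60, [532.0, 60.0, 491.0]), (80, [551.0, 80.0, 477.0]), (90, [561.0, 90.0, 471.0]), (100, [571.0, 100.0, 464.0]), (120, [591.0, 120.0, 450.0])]
[591. 119. 450.]
```

Call:
{"method": "drive_tool", "body": {"steps": [{"fingers":0.0878,"dx":0,"dy":0,"dz":-0.024,"turn":0},{"fingers":0.0878,"dx":0.015,"dy":0.001,"dz":0,"turn":0},{"fingers":0.0878,"dx":0.015,"dy":0,"dz":0,"turn":0},{"fingers":0.0878,"dx":0,"dy":0,"dz":0,"turn":0}]}}

```text
time_s: 5.8
ee_pos: [680.8, 44.9, 164.8]
ee_rot: [[-0.302, 0.953, -0.002], [0.953, 0.302, 0.0], [0.001, -0.001, -1.0]]
ft_force: [-1.0, 1.0, -0.2]
grip_width: 1.001
gripper_force: 0.0
```

Run:
```python
from h import *
P={n:robot.snapshot(n) for n in("scene","top")}
S=P["scene"]["color"][0:200,90:340];T=P["top"]["color"][80:340,40:360]
cv2.imwrite("pics/z4.png",np.hstack([cv2.resize(S,(400,320),interpolation=cv2.INTER_CUBIC),cv2.resize(T,(394,320))])[:,:,::-1])
s=robot.sense();print(np.round(s["joint_pos"],3),np.round(s["joint_torque"],1),np.round(s["ee_pos"],1),np.round(s["ft_force"],1))
```

```text
[ 0.046  0.57   1.531 -0.     1.042 -0.26 ] [  0.6 -62.3 -26.3   0.1   0.    0. ] [681.4  43.3 164.7] [-0.6 -0.7 -0.7]
```

View pics/z4.png

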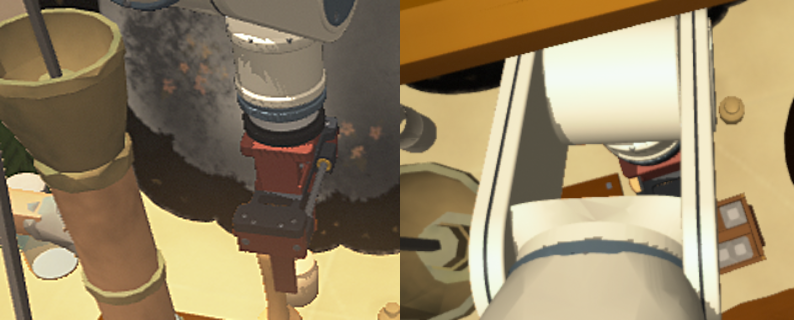

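The fork's lower edge passes just above the bowl rim (scene crop (130,5) against (125,15)), with no contact. I continue in small, watched steps.

Call:
{"method": "drive_tool", "body": {"steps": [{"fingers":0.0878,"dx":0.005,"dy":0,"dz":0,"turn":0},{"fingers":0.0878,"dx":0.005,"dy":0,"dz":0,"turn":0},{"fingers":0.0878,"dx":0,"dy":0,"dz":0,"turn":0}]}}

```text
time_s: 6.2
ee_pos: [678.9, 52.4, 165.4]
ee_rot: [[-0.3, 0.954, -0.0], [0.954, 0.3, 0.0], [0.0, -0.0, -1.0]]
ft_force: [1.0, -0.8, 0.7]
grip_width: 1.001
gripper_force: 0.0
```

```bash
cat > st.py <<'E'
from h import *
s=robot.sense();print(np.round(s["joint_pos"],3),np.round(s["joint_torque"],1),np.round(s["ee_pos"],1),np.round(s["ft_force"],1))
E
python3 st.py
```

```text
[ 0.06   0.566  1.536  0.     1.04  -0.245] [  0.2 -61.7 -26.3   0.1   0.    0.1] [678.9  52.4 165.4] [ 1.  -0.8  0.7]
```

Call:
{"method": "drive_tool", "body": {"steps": [{"fingers":0.0878,"dx":0.005,"dy":0,"dz":0,"turn":0},{"fingers":0.0878,"dx":0.003,"dy":0,"dz":0,"turn":0},{"fingers":0.0878,"dx":0,"dy":0,"dz":0,"turn":0}]}}

```text
time_s: 6.5
ee_pos: [676.6, 60.0, 165.7]
ee_rot: [[-0.3, 0.954, -0.0], [0.954, 0.3, 0.0], [0.0, -0.0, -1.0]]
ft_force: [0.2, 0.4, 0.1]
grip_width: 0.999
gripper_force: 0.0
```

```bash
python3 st.py
```

```text
[ 0.071  0.564  1.54   0.     1.038 -0.234] [  0.1 -61.5 -26.3   0.1   0.    0. ] [676.6  60.  165.7] [0.2 0.4 0.1]
```

No contact. I carry on.

Call:
{"method": "drive_tool", "body": {"steps": [{"fingers":0.0878,"dx":0.005,"dy":0,"dz":0,"turn":0},{"fingers":0.0878,"dx":0.003,"dy":0,"dz":0,"turn":0},{"fingers":0.0878,"dx":0,"dy":0,"dz":0,"turn":0}]}}

```text
time_s: 6.8
ee_pos: [674.2, 67.6, 165.7]
ee_rot: [[-0.3, 0.954, -0.0], [0.954, 0.3, 0.0], [0.0, -0.0, -1.0]]
ft_force: [0.5, 0.7, 0.8]
grip_width: 0.999
gripper_force: 0.0
```

```bash
python3 st.py
```

```text
[ 0.082  0.561  1.544  0.     1.036 -0.223] [  0.1 -61.4 -26.3   0.1   0.    0. ] [674.2  67.6 165.7] [0.5 0.7 0.8]
```

Call:
{"method": "drive_tool", "body": {"steps": [{"fingers":0.0878,"dx":0.004,"dy":0,"dz":0,"turn":0},{"fingers":0.0878,"dx":0.003,"dy":0,"dz":0,"turn":0},{"fingers":0.0878,"dx":0,"dy":0,"dz":0,"turn":0}]}}

```text
time_s: 7.1
ee_pos: [672.2, 74.3, 165.7]
ee_rot: [[-0.3, 0.954, -0.0], [0.954, 0.3, 0.0], [0.0, -0.0, -1.0]]
ft_force: [0.6, 1.1, -0.9]
grip_width: 1.001
gripper_force: 0.0
```

```bash
python3 st.py
python3 - <<'E'
from h import *
P=robot.snapshot("scene")
cv2.imwrite("pics/z5.png",cv2.resize(P["color"][0:260,100:400],(600,520),interpolation=cv2.INTER_CUBIC)[:,:,::-1])
e=np.array(robot.sense()["ee_pos"]);print([proj(P,(672,74.5,z)).round() for z in (0,160,196)],proj(P,e).round())
E
```

```text
[ 0.092  0.56   1.547  0.     1.035 -0.212] [  0.1 -61.2 -26.2   0.1   0.    0. ] [672.2  74.3 165.7] [ 0.6  1.1 -0.9]
[array([265., 219.]), array([258., 161.]), array([256., 146.])] [257. 159.]
```

View pics/z5.png

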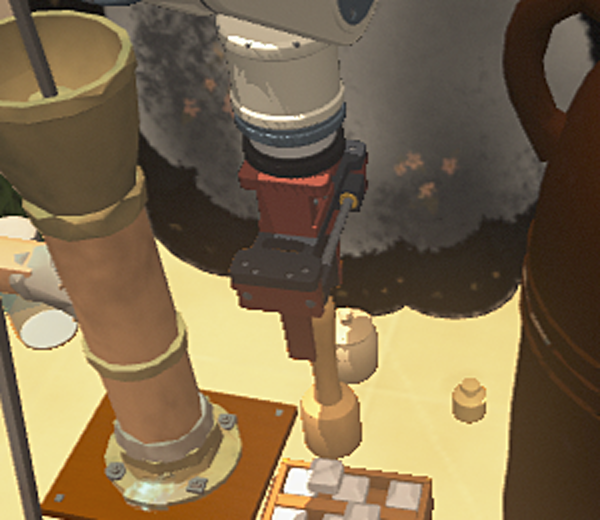

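The picture shows the masher (shaft at crop (325,350)) between the fingers, with the fork clear of the bowl. I lower a little and grip.

Call:
{"method": "drive_tool", "body": {"steps": [{"fingers":0.0878,"dx":0,"dy":0,"dz":0.004,"turn":0},{"fingers":0.0878,"dx":0,"dy":0,"dz":0.003,"turn":0},{"fingers":0.0878,"dx":0,"dy":0,"dz":0.003,"turn":0},{"fingers":0.0878,"dx":0,"dy":0,"dz":0,"turn":0}]}}

```text
time_s: 7.55
ee_pos: [671.9, 73.7, 154.9]
ee_rot: [[-0.3, 0.954, -0.001], [0.954, 0.3, -0.0], [0.0, -0.001, -1.0]]
ft_force: [0.0, -0.5, -0.6]
grip_width: 0.999
gripper_force: 0.0
```

```bash
python3 st.py
```

```text
[ 0.092  0.572  1.554  0.     1.017 -0.213] [  0.  -61.6 -26.    0.1  -0.    0. ] [671.9  73.7 154.9] [ 0.  -0.5 -0.6]
```

Call:
{"method": "drive_tool", "body": {"steps": [{"fingers":0.0,"dx":0,"dy":0,"dz":0,"turn":0},{"fingers":0.0,"dx":0,"dy":0,"dz":0,"turn":0},{"fingers":0.0,"dx":0,"dy":0,"dz":0,"turn":0},{"fingers":0.0,"dx":0,"dy":0,"dz":0,"turn":0},{"fingers":0.0,"dx":0,"dy":0,"dz":0,"turn":0}], "force": 50}}

```text
time_s: 8.05
ee_pos: [672.3, 73.9, 155.8]
ee_rot: [[-0.3, 0.954, 0.0], [0.954, 0.3, 0.0], [-0.0, 0.0, -1.0]]
ft_force: [-0.6, 0.3, -0.8]
grip_width: 0.584
gripper_force: 0.0
```

Call:
{"method": "drive_tool", "body": {"steps": [{"fingers":0.0,"dx":0,"dy":0,"dz":0,"turn":0},{"fingers":0.0,"dx":0,"dy":0,"dz":0,"turn":0},{"fingers":0.0,"dx":0,"dy":0,"dz":0,"turn":0}]}}

```text
time_s: 8.35
ee_pos: [672.3, 73.9, 155.7]
ee_rot: [[-0.3, 0.954, -0.0], [0.954, 0.3, 0.0], [0.0, -0.0, -1.0]]
ft_force: [0.2, 0.2, 0.3]
grip_width: 0.334
gripper_force: 50.0
```

Call:
{"method": "drive_tool", "body": {"steps": [{"fingers":0.0,"dx":0,"dy":0,"dz":-0.01,"turn":0},{"fingers":0.0,"dx":0,"dy":0,"dz":-0.02,"turn":0},{"fingers":0.0,"dx":0,"dy":0,"dz":-0.02,"turn":0},{"fingers":0.0,"dx":0,"dy":0,"dz":-0.02,"turn":0},{"fingers":0.0,"dx":0,"dy":0,"dz":-0.012,"turn":0}]}}

```text
time_s: 8.85
ee_pos: [672.8, 73.9, 239.8]
ee_rot: [[-0.3, 0.954, 0.002], [0.954, 0.3, 0.0], [-0.0, 0.002, -1.0]]
ft_force: [0.3, 0.2, -2.3]
grip_width: 0.331
gripper_force: 50.0
```

```bash
python3 st.py
```

```text
[ 0.092  0.482  1.494 -0.     1.164 -0.213] [  0.  -59.9 -29.    0.1  -0.   -0. ] [672.8  73.9 239.8] [ 0.3  0.2 -2.3]
```

Call:
{"method": "drive_tool", "body": {"steps": [{"fingers":0.0,"dx":-0.017,"dy":0,"dz":0,"turn":0},{"fingers":0.0,"dx":0,"dy":-0.027,"dz":0,"turn":0},{"fingers":0.0,"dx":0,"dy":-0.027,"dz":0,"turn":0},{"fingers":0.0,"dx":0,"dy":-0.027,"dz":0,"turn":0},{"fingers":0.0,"dx":0,"dy":0,"dz":0,"turn":0}]}}

```text
time_s: 9.35
ee_pos: [596.7, 31.6, 236.4]
ee_rot: [[-0.299, 0.954, -0.004], [0.954, 0.299, -0.001], [0.001, -0.004, -1.0]]
ft_force: [-0.3, 0.2, -2.8]
grip_width: 0.325
gripper_force: 50.0
```

Call:
{"method": "drive_tool", "body": {"steps": [{"fingers":0.0,"dx":0,"dy":0,"dz":0,"turn":0},{"fingers":0.0,"dx":0,"dy":0,"dz":0,"turn":0}]}}

```text
time_s: 9.55
ee_pos: [601.0, 33.0, 237.5]
ee_rot: [[-0.3, 0.954, 0.001], [0.954, 0.3, 0.0], [-0.0, 0.001, -1.0]]
ft_force: [-0.3, 0.2, -2.3]
grip_width: 0.329
gripper_force: 50.0
```

```bash
python3 st.py
python3 - <<'E'
from h import *
P=robot.snapshot("scene")
cv2.imwrite("pics/z6.png",cv2.resize(P["color"][100:300,190:340],(600,600*200//150*3//4),interpolation=cv2.INTER_CUBIC)[:,:,::-1])
E
```

```text
[ 0.035  0.373  1.67  -0.     1.098 -0.269] [ -0.2 -53.3 -28.    0.    0.1  -0. ] [601.   33.  237.5] [-0.3  0.2 -2.3]
```

View pics/z6.png

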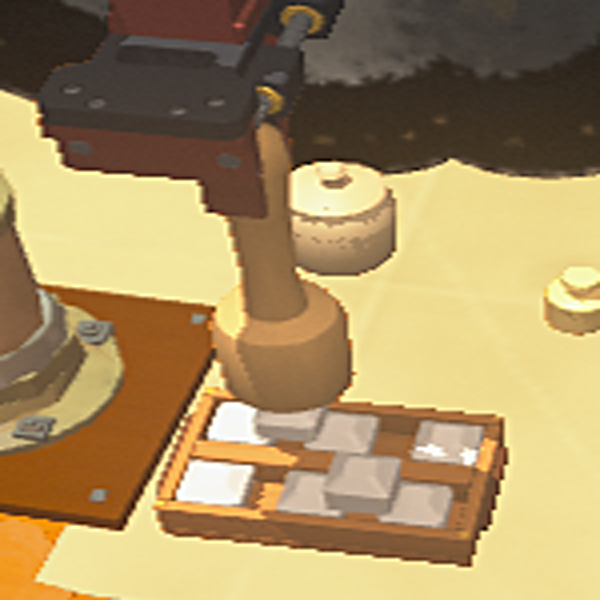

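The masher hangs over the far proud lump (head centre at crop (283,380), lump at (291,415)). I descend.

Call:
{"method": "drive_tool", "body": {"steps": [{"fingers":0.0,"dx":0,"dy":0,"dz":0.005,"turn":0},{"fingers":0.0,"dx":0,"dy":0,"dz":0.005,"turn":0},{"fingers":0.0,"dx":0,"dy":0,"dz":0.003,"turn":0},{"fingers":0.0,"dx":0,"dy":0,"dz":0,"turn":0}]}}

```text
time_s: 10.0
ee_pos: [599.7, 33.5, 223.7]
ee_rot: [[-0.3, 0.954, -0.002], [0.954, 0.3, -0.0], [0.0, -0.002, -1.0]]
ft_force: [-0.5, -0.6, -2.1]
grip_width: 0.329
gripper_force: 50.0
```

Call:
{"method": "drive_tool", "body": {"steps": [{"fingers":0.0,"dx":0,"dy":0,"dz":0.001,"turn":0},{"fingers":0.0,"dx":0,"dy":0,"dz":0.001,"turn":0},{"fingers":0.0,"dx":0,"dy":0,"dz":0.001,"turn":0}]}}

```text
time_s: 10.3
ee_pos: [600.2, 33.4, 221.8]
ee_rot: [[-0.3, 0.954, 0.0], [0.954, 0.3, 0.0], [-0.0, 0.0, -1.0]]
ft_force: [0.8, 0.6, -2.6]
grip_width: 0.329
gripper_force: 50.0
```

Call:
{"method": "drive_tool", "body": {"steps": [{"fingers":0.0,"dx":0,"dy":0,"dz":0.001,"turn":0},{"fingers":0.0,"dx":0,"dy":0,"dz":0.001,"turn":0}]}}

```text
time_s: 10.5
ee_pos: [600.2, 33.3, 219.7]
ee_rot: [[-0.3, 0.954, 0.0], [0.954, 0.3, 0.0], [-0.0, 0.0, -1.0]]
ft_force: [-0.1, -0.4, -2.4]
grip_width: 0.336
gripper_force: 50.0
```

Call:
{"method": "drive_tool", "body": {"steps": [{"fingers":0.0,"dx":0,"dy":0,"dz":0.001,"turn":0},{"fingers":0.0,"dx":0,"dy":0,"dz":0.001,"turn":0}]}}

```text
time_s: 10.7
ee_pos: [600.1, 33.3, 217.6]
ee_rot: [[-0.3, 0.954, 0.0], [0.954, 0.3, 0.0], [0.0, 0.0, -1.0]]
ft_force: [-0.1, 0.3, -2.0]
grip_width: 0.333
gripper_force: 50.0
```

Call:
{"method": "drive_tool", "body": {"steps": [{"fingers":0.0,"dx":0,"dy":0,"dz":0.001,"turn":0},{"fingers":0.0,"dx":0,"dy":0,"dz":0.001,"turn":0}]}}

```text
time_s: 10.9
ee_pos: [600.1, 33.3, 215.6]
ee_rot: [[-0.3, 0.954, -0.0], [0.954, 0.3, 0.0], [0.0, -0.0, -1.0]]
ft_force: [-0.1, 0.0, -2.8]
grip_width: 0.329
gripper_force: 50.0
```

Call:
{"method": "drive_tool", "body": {"steps": [{"fingers":0.0,"dx":0,"dy":0,"dz":0.001,"turn":0},{"fingers":0.0,"dx":0,"dy":0,"dz":0.001,"turn":0}]}}

```text
time_s: 11.1
ee_pos: [600.1, 33.4, 213.6]
ee_rot: [[-0.3, 0.954, 0.0], [0.954, 0.3, -0.0], [-0.0, 0.0, -1.0]]
ft_force: [0.4, -0.3, -2.7]
grip_width: 0.333
gripper_force: 50.0
```

Call:
{"method": "drive_tool", "body": {"steps": [{"fingers":0.0,"dx":0,"dy":0,"dz":0.001,"turn":0},{"fingers":0.0,"dx":0,"dy":0,"dz":0.001,"turn":0}]}}

```text
time_s: 11.3
ee_pos: [600.1, 33.4, 211.6]
ee_rot: [[-0.3, 0.954, 0.0], [0.954, 0.3, -0.0], [-0.0, 0.0, -1.0]]
ft_force: [-0.6, -0.7, -1.7]
grip_width: 0.329
gripper_force: 50.0
```

Call:
{"method": "drive_tool", "body": {"steps": [{"fingers":0.0,"dx":0,"dy":0,"dz":0.001,"turn":0},{"fingers":0.0,"dx":0,"dy":0,"dz":0.001,"turn":0}]}}

```text
time_s: 11.5
ee_pos: [600.2, 33.3, 209.7]
ee_rot: [[-0.3, 0.954, 0.0], [0.954, 0.3, -0.0], [-0.0, 0.0, -1.0]]
ft_force: [0.1, 0.0, -2.5]
grip_width: 0.33
gripper_force: 50.0
```

Call:
{"method": "drive_tool", "body": {"steps": [{"fingers":0.0,"dx":0,"dy":0,"dz":0.001,"turn":0},{"fingers":0.0,"dx":0,"dy":0,"dz":0.001,"turn":0}]}}

```text
time_s: 11.7
ee_pos: [600.1, 33.3, 207.6]
ee_rot: [[-0.3, 0.954, 0.0], [0.954, 0.3, -0.0], [-0.0, 0.0, -1.0]]
ft_force: [0.8, 0.0, -1.4]
grip_width: 0.33
gripper_force: 50.0
```

Call:
{"method": "drive_tool", "body": {"steps": [{"fingers":0.0,"dx":0,"dy":0,"dz":0.001,"turn":0},{"fingers":0.0,"dx":0,"dy":0,"dz":0.001,"turn":0}]}}

```text
time_s: 11.9
ee_pos: [600.0, 33.4, 205.5]
ee_rot: [[-0.3, 0.954, -0.0], [0.954, 0.3, 0.0], [0.0, -0.0, -1.0]]
ft_force: [1.2, 0.6, -2.3]
grip_width: 0.334
gripper_force: 50.0
```

Call:
{"method": "drive_tool", "body": {"steps": [{"fingers":0.0,"dx":0,"dy":0,"dz":0.001,"turn":0},{"fingers":0.0,"dx":0,"dy":0,"dz":0.001,"turn":0}]}}

```text
time_s: 12.1
ee_pos: [600.1, 33.4, 203.6]
ee_rot: [[-0.3, 0.954, -0.0], [0.954, 0.3, 0.0], [0.0, -0.0, -1.0]]
ft_force: [-0.5, -0.5, -2.4]
grip_width: 0.334
gripper_force: 50.0
```

```bash
python3 st.py
python3 - <<'E'
from h import *
P=robot.snapshot("scene")
cv2.imwrite("pics/z7.png",cv2.resize(P["color"][150:300,200:350],(600,600),interpolation=cv2.INTER_CUBIC)[:,:,::-1])
E
```

```text
[ 0.036  0.41   1.7    0.     1.031 -0.269] [ -0.  -53.9 -27.1   0.1   0.1  -0. ] [600.1  33.4 203.6] [-0.5 -0.5 -2.4]
```

View pics/z7.png

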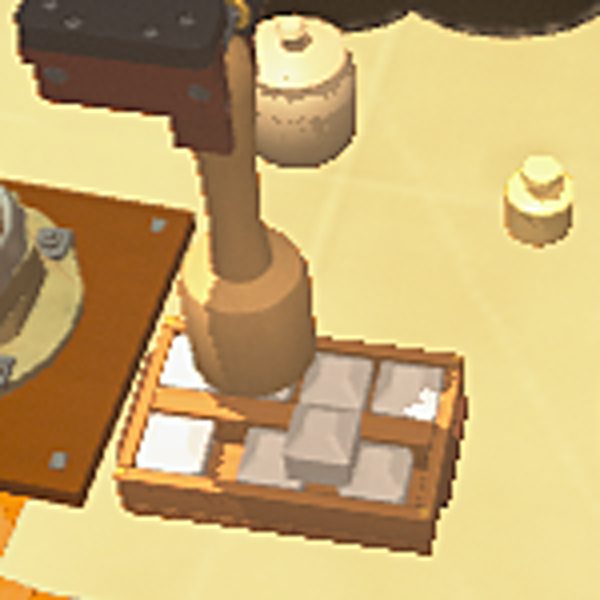

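The far neighbour has slid right (from about 275 to 284 px), so the proud lump is wedging down. I'm close to the floor now, so smaller steps.

Call:
{"method": "drive_tool", "body": {"steps": [{"fingers":0.0,"dx":0,"dy":0,"dz":0.001,"turn":0},{"fingers":0.0,"dx":0,"dy":0,"dz":0.001,"turn":0}]}}

```text
time_s: 12.35
ee_pos: [600.1, 33.4, 201.6]
ee_rot: [[-0.3, 0.954, 0.0], [0.954, 0.3, 0.0], [-0.0, 0.0, -1.0]]
ft_force: [-0.3, -0.8, -3.6]
grip_width: 0.331
gripper_force: 50.0
```

Call:
{"method": "drive_tool", "body": {"steps": [{"fingers":0.0,"dx":0,"dy":0,"dz":0.0005,"turn":0},{"fingers":0.0,"dx":0,"dy":0,"dz":0.0005,"turn":0}]}}

```text
time_s: 12.55
ee_pos: [600.1, 33.4, 200.6]
ee_rot: [[-0.3, 0.954, -0.0], [0.954, 0.3, 0.0], [0.0, -0.0, -1.0]]
ft_force: [0.1, -0.6, -2.7]
grip_width: 0.331
gripper_force: 50.0
```

Call:
{"method": "drive_tool", "body": {"steps": [{"fingers":0.0,"dx":0,"dy":0,"dz":0.0005,"turn":0},{"fingers":0.0,"dx":0,"dy":0,"dz":0.0005,"turn":0}]}}

```text
time_s: 12.75
ee_pos: [600.1, 33.3, 199.7]
ee_rot: [[-0.3, 0.954, 0.0], [0.954, 0.3, 0.0], [-0.0, 0.0, -1.0]]
ft_force: [-0.1, 0.3, -1.1]
grip_width: 0.332
gripper_force: 50.0
```

Call:
{"method": "drive_tool", "body": {"steps": [{"fingers":0.0,"dx":0,"dy":0,"dz":0.0005,"turn":0},{"fingers":0.0,"dx":0,"dy":0,"dz":0.0005,"turn":0}]}}

```text
time_s: 12.95
ee_pos: [600.1, 33.3, 198.6]
ee_rot: [[-0.3, 0.954, 0.0], [0.954, 0.3, -0.0], [-0.0, 0.0, -1.0]]
ft_force: [-0.2, -0.6, -2.9]
grip_width: 0.331
gripper_force: 50.0
```

Base is at about 42.8 mm. Half-millimetre steps from here.

Call:
{"method": "drive_tool", "body": {"steps": [{"fingers":0.0,"dx":0,"dy":0,"dz":0.0005,"turn":0},{"fingers":0.0,"dx":0,"dy":0,"dz":0.0005,"turn":0}]}}

```text
time_s: 13.15
ee_pos: [600.1, 33.4, 197.6]
ee_rot: [[-0.3, 0.954, -0.0], [0.954, 0.3, 0.0], [0.0, -0.0, -1.0]]
ft_force: [0.5, -0.4, -2.5]
grip_width: 0.328
gripper_force: 50.0
```

Call:
{"method": "drive_tool", "body": {"steps": [{"fingers":0.0,"dx":0,"dy":0,"dz":0.0005,"turn":0},{"fingers":0.0,"dx":0,"dy":0,"dz":0.0005,"turn":0}]}}

```text
time_s: 13.35
ee_pos: [600.1, 33.4, 196.7]
ee_rot: [[-0.3, 0.954, 0.0], [0.954, 0.3, -0.0], [-0.0, 0.0, -1.0]]
ft_force: [-0.0, -0.0, 2.9]
grip_width: 0.331
gripper_force: 50.0
```

Call:
{"method": "drive_tool", "body": {"steps": [{"fingers":0.0,"dx":0,"dy":0,"dz":0.0005,"turn":0},{"fingers":0.0,"dx":0,"dy":0,"dz":0.0005,"turn":0}]}}

```text
time_s: 13.55
ee_pos: [600.7, 33.3, 196.7]
ee_rot: [[-0.3, 0.954, 0.001], [0.954, 0.3, -0.0], [-0.0, 0.001, -1.0]]
ft_force: [-1.7, -0.5, 8.1]
grip_width: 0.332
gripper_force: 50.0
```

Call:
{"method": "drive_tool", "body": {"steps": [{"fingers":0.0,"dx":0,"dy":0,"dz":0.0003,"turn":0},{"fingers":0.0,"dx":0,"dy":0,"dz":0,"turn":0},{"fingers":0.0,"dx":0,"dy":0,"dz":0,"turn":0},{"fingers":0.0,"dx":0,"dy":0,"dz":0,"turn":0},{"fingers":0.0,"dx":0,"dy":0,"dz":0,"turn":0}]}}

```text
time_s: 14.05
ee_pos: [600.7, 33.3, 196.7]
ee_rot: [[-0.3, 0.954, 0.002], [0.954, 0.3, -0.0], [-0.001, 0.001, -1.0]]
ft_force: [-1.5, 0.2, 7.5]
grip_width: 0.33
gripper_force: 50.0
```

Call:
{"method": "drive_tool", "body": {"steps": [{"fingers":0.0,"dx":0,"dy":0,"dz":0,"turn":0},{"fingers":0.0,"dx":0,"dy":0,"dz":0,"turn":0},{"fingers":0.0,"dx":0,"dy":0,"dz":0,"turn":0}]}}

```text
time_s: 14.35
ee_pos: [600.7, 33.3, 196.7]
ee_rot: [[-0.3, 0.954, 0.002], [0.954, 0.3, -0.0], [-0.001, 0.002, -1.0]]
ft_force: [-1.5, -0.0, 7.1]
grip_width: 0.331
gripper_force: 50.0
```

Call:
{"method": "drive_tool", "body": {"steps": [{"fingers":0.0,"dx":0,"dy":0,"dz":0.0005,"turn":0},{"fingers":0.0,"dx":0,"dy":0,"dz":0.0003,"turn":0},{"fingers":0.0,"dx":0,"dy":0,"dz":0,"turn":0}]}}

```text
time_s: 14.65
ee_pos: [601.1, 33.3, 196.6]
ee_rot: [[-0.3, 0.954, 0.002], [0.954, 0.3, -0.0], [-0.001, 0.002, -1.0]]
ft_force: [-2.1, 0.3, 11.4]
grip_width: 0.334
gripper_force: 50.0
```

Call:
{"method": "drive_tool", "body": {"steps": [{"fingers":0.0,"dx":0,"dy":0,"dz":0,"turn":0},{"fingers":0.0,"dx":0,"dy":0,"dz":0,"turn":0},{"fingers":0.0,"dx":0,"dy":0,"dz":0,"turn":0},{"fingers":0.0,"dx":0,"dy":0,"dz":0,"turn":0}]}}

```text
time_s: 15.05
ee_pos: [601.0, 33.3, 196.6]
ee_rot: [[-0.3, 0.954, 0.002], [0.954, 0.3, -0.0], [-0.001, 0.002, -1.0]]
ft_force: [-2.2, -0.1, 10.9]
grip_width: 0.329
gripper_force: 50.0
```

Call:
{"method": "drive_tool", "body": {"steps": [{"fingers":0.0,"dx":0,"dy":0,"dz":-0.005,"turn":0},{"fingers":0.0,"dx":0,"dy":0,"dz":-0.012,"turn":0},{"fingers":0.0,"dx":0,"dy":0,"dz":-0.015,"turn":0},{"fingers":0.0,"dx":0,"dy":0,"dz":-0.01,"turn":0}]}}

```text
time_s: 15.45
ee_pos: [600.7, 33.4, 238.3]
ee_rot: [[-0.3, 0.954, 0.002], [0.954, 0.3, 0.0], [-0.0, 0.002, -1.0]]
ft_force: [-0.3, 0.4, -2.2]
grip_width: 0.334
gripper_force: 50.0
```

Call:
{"method": "drive_tool", "body": {"steps": [{"fingers":0.0,"dx":-0.0225,"dy":-0.0235,"dz":0,"turn":0},{"fingers":0.0,"dx":-0.0225,"dy":-0.0235,"dz":0,"turn":0},{"fingers":0.0,"dx":0,"dy":0,"dz":0,"turn":0},{"fingers":0.0,"dx":0,"dy":0,"dz":0,"turn":0}]}}

```text
time_s: 15.85
ee_pos: [569.0, -24.1, 237.5]
ee_rot: [[-0.298, 0.954, 0.001], [0.954, 0.298, 0.0], [-0.0, 0.001, -1.0]]
ft_force: [-0.5, -0.3, -3.0]
grip_width: 0.332
gripper_force: 50.0
```

```bash
python3 st.py
python3 - <<'E'
from h import *
p=robot.snapshot("scene")
u=np.array([.951,.308]);v=np.array([-.308,.951])
for o in("lump_far_1","lump_near_1"):
    for q in robot.landmark_of(o,p):
        print(o,round(q["confidence"],2),np.round(q["position"]),[np.round([d@u,d@v]).tolist() for z in(24,44) for d in [onz(p,q["position"],z)[:2]-[584.6,3.3]]])
E
```

```text
[-0.063  0.324  1.743  0.     1.073 -0.367] [ -0.7 -49.6 -27.3   0.    0.2  -0.1] [569.  -24.1 237.5] [-0.5 -0.3 -3. ]
lump_far_1 0.73 [299. 249.] [[23.0, -46.0], [9.0, -49.0]]
lump_far_1 0.7 [246. 242.] [[24.0, 57.0], [10.0, 51.0]]
lump_far_1 0.42 [266. 244.] [[24.0, 18.0], [10.0, 13.0]]
lump_near_1 0.76 [248. 263.] [[-22.0, 41.0], [-35.0, 36.0]]
lump_near_1 0.51 [279. 262.] [[-10.0, -14.0], [-23.0, -18.0]]
lump_near_1 0.5 [292. 267.] [[-18.0, -41.0], [-31.0, -45.0]]
lump_near_1 0.47 [272. 268.] [[-26.0, -5.0], [-39.0, -10.0]]
```

Call:
{"method": "drive_tool", "body": {"steps": [{"fingers":0.0,"dx":0,"dy":0,"dz":0.005,"turn":0},{"fingers":0.0,"dx":0,"dy":0,"dz":0.005,"turn":0},{"fingers":0.0,"dx":0,"dy":0,"dz":0.004,"turn":0},{"fingers":0.0,"dx":0,"dy":0,"dz":0.001,"turn":0}]}}

```text
time_s: 16.4
ee_pos: [568.3, -23.4, 220.6]
ee_rot: [[-0.3, 0.954, -0.002], [0.954, 0.3, 0.0], [0.001, -0.001, -1.0]]
ft_force: [0.5, -0.0, -2.5]
grip_width: 0.332
gripper_force: 50.0
```

Call:
{"method": "drive_tool", "body": {"steps": [{"fingers":0.0,"dx":0,"dy":0,"dz":0.001,"turn":0},{"fingers":0.0,"dx":0,"dy":0,"dz":0.001,"turn":0},{"fingers":0.0,"dx":0,"dy":0,"dz":0.001,"turn":0}]}}

```text
time_s: 16.7
ee_pos: [568.9, -23.7, 218.6]
ee_rot: [[-0.3, 0.954, 0.0], [0.954, 0.3, -0.0], [-0.0, 0.0, -1.0]]
ft_force: [-0.3, -0.8, -2.3]
grip_width: 0.33
gripper_force: 50.0
```

Call:
{"method": "drive_tool", "body": {"steps": [{"fingers":0.0,"dx":0,"dy":0,"dz":0.001,"turn":0},{"fingers":0.0,"dx":0,"dy":0,"dz":0.001,"turn":0},{"fingers":0.0,"dx":0,"dy":0,"dz":0.001,"turn":0}]}}

```text
time_s: 17.0
ee_pos: [568.8, -23.7, 215.6]
ee_rot: [[-0.3, 0.954, 0.0], [0.954, 0.3, -0.0], [-0.0, 0.0, -1.0]]
ft_force: [-0.0, -0.4, -1.7]
grip_width: 0.329
gripper_force: 50.0
```

Call:
{"method": "drive_tool", "body": {"steps": [{"fingers":0.0,"dx":0,"dy":0,"dz":0.001,"turn":0},{"fingers":0.0,"dx":0,"dy":0,"dz":0.001,"turn":0},{"fingers":0.0,"dx":0,"dy":0,"dz":0.001,"turn":0}]}}

```text
time_s: 17.3
ee_pos: [568.8, -23.7, 212.5]
ee_rot: [[-0.3, 0.954, 0.0], [0.954, 0.3, -0.0], [-0.0, 0.0, -1.0]]
ft_force: [0.3, 0.2, -3.3]
grip_width: 0.326
gripper_force: 50.0
```

Call:
{"method": "drive_tool", "body": {"steps": [{"fingers":0.0,"dx":0,"dy":0,"dz":0.001,"turn":0},{"fingers":0.0,"dx":0,"dy":0,"dz":0.001,"turn":0},{"fingers":0.0,"dx":0,"dy":0,"dz":0.001,"turn":0}]}}

```text
time_s: 17.6
ee_pos: [568.7, -23.7, 209.5]
ee_rot: [[-0.3, 0.954, -0.0], [0.954, 0.3, 0.0], [0.0, -0.0, -1.0]]
ft_force: [0.6, -1.0, -2.4]
grip_width: 0.329
gripper_force: 50.0
```

Call:
{"method": "drive_tool", "body": {"steps": [{"fingers":0.0,"dx":0,"dy":0,"dz":0.001,"turn":0},{"fingers":0.0,"dx":0,"dy":0,"dz":0.001,"turn":0},{"fingers":0.0,"dx":0,"dy":0,"dz":0.001,"turn":0}]}}

```text
time_s: 17.9
ee_pos: [568.8, -23.7, 206.5]
ee_rot: [[-0.3, 0.954, 0.0], [0.954, 0.3, 0.0], [0.0, 0.0, -1.0]]
ft_force: [0.9, -0.6, -2.0]
grip_width: 0.332
gripper_force: 50.0
```

Call:
{"method": "drive_tool", "body": {"steps": [{"fingers":0.0,"dx":0,"dy":0,"dz":0.001,"turn":0},{"fingers":0.0,"dx":0,"dy":0,"dz":0.001,"turn":0}]}}

```text
time_s: 18.1
ee_pos: [568.8, -23.7, 204.5]
ee_rot: [[-0.3, 0.954, -0.0], [0.954, 0.3, 0.0], [0.0, -0.0, -1.0]]
ft_force: [-0.3, -0.2, -2.5]
grip_width: 0.33
gripper_force: 50.0
```

Call:
{"method": "drive_tool", "body": {"steps": [{"fingers":0.0,"dx":0,"dy":0,"dz":0.001,"turn":0},{"fingers":0.0,"dx":0,"dy":0,"dz":0.001,"turn":0}]}}

```text
time_s: 18.3
ee_pos: [568.8, -23.7, 202.5]
ee_rot: [[-0.3, 0.954, 0.0], [0.954, 0.3, -0.0], [-0.0, 0.0, -1.0]]
ft_force: [0.3, -0.3, -2.6]
grip_width: 0.33
gripper_force: 50.0
```

Call:
{"method": "drive_tool", "body": {"steps": [{"fingers":0.0,"dx":0,"dy":0,"dz":0.0005,"turn":0},{"fingers":0.0,"dx":0,"dy":0,"dz":0.0005,"turn":0}]}}

```text
time_s: 18.5
ee_pos: [568.8, -23.7, 201.5]
ee_rot: [[-0.3, 0.954, -0.0], [0.954, 0.3, -0.0], [0.0, -0.0, -1.0]]
ft_force: [-0.1, 0.6, -1.9]
grip_width: 0.331
gripper_force: 50.0
```

Call:
{"method": "drive_tool", "body": {"steps": [{"fingers":0.0,"dx":0,"dy":0,"dz":0.0005,"turn":0},{"fingers":0.0,"dx":0,"dy":0,"dz":0.0005,"turn":0}]}}

```text
time_s: 18.7
ee_pos: [568.8, -23.7, 200.6]
ee_rot: [[-0.3, 0.954, 0.0], [0.954, 0.3, 0.0], [-0.0, 0.0, -1.0]]
ft_force: [0.5, -0.0, -2.4]
grip_width: 0.333
gripper_force: 50.0
```

Call:
{"method": "drive_tool", "body": {"steps": [{"fingers":0.0,"dx":0,"dy":0,"dz":0.0005,"turn":0},{"fingers":0.0,"dx":0,"dy":0,"dz":0.0005,"turn":0}]}}

```text
time_s: 18.9
ee_pos: [568.8, -23.7, 199.6]
ee_rot: [[-0.3, 0.954, 0.0], [0.954, 0.3, -0.0], [-0.0, 0.0, -1.0]]
ft_force: [-0.7, -0.2, 2.3]
grip_width: 0.327
gripper_force: 50.0
```

Call:
{"method": "drive_tool", "body": {"steps": [{"fingers":0.0,"dx":0,"dy":0,"dz":0.0005,"turn":0},{"fingers":0.0,"dx":0,"dy":0,"dz":0.0005,"turn":0}]}}

```text
time_s: 19.1
ee_pos: [569.4, -23.8, 199.5]
ee_rot: [[-0.3, 0.954, 0.002], [0.954, 0.3, -0.0], [-0.001, 0.001, -1.0]]
ft_force: [-1.7, -0.4, 8.5]
grip_width: 0.33
gripper_force: 50.0
```

Call:
{"method": "drive_tool", "body": {"steps": [{"fingers":0.0,"dx":0,"dy":0,"dz":0.0005,"turn":0},{"fingers":0.0,"dx":0,"dy":0,"dz":0.0003,"turn":0},{"fingers":0.0,"dx":0,"dy":0,"dz":0,"turn":0}]}}

```text
time_s: 19.4
ee_pos: [569.7, -23.9, 199.5]
ee_rot: [[-0.3, 0.954, 0.002], [0.954, 0.3, -0.0], [-0.001, 0.002, -1.0]]
ft_force: [-2.0, -1.1, 10.7]
grip_width: 0.33
gripper_force: 50.0
```

Call:
{"method": "drive_tool", "body": {"steps": [{"fingers":0.0,"dx":0,"dy":0,"dz":0,"turn":0},{"fingers":0.0,"dx":0,"dy":0,"dz":0,"turn":0},{"fingers":0.0,"dx":0,"dy":0,"dz":0,"turn":0},{"fingers":0.0,"dx":0,"dy":0,"dz":0,"turn":0},{"fingers":0.0,"dx":0,"dy":0,"dz":0,"turn":0}]}}

```text
time_s: 19.9
ee_pos: [569.7, -23.9, 199.5]
ee_rot: [[-0.3, 0.954, 0.002], [0.954, 0.3, -0.0], [-0.001, 0.002, -1.0]]
ft_force: [-1.8, -0.4, 10.0]
grip_width: 0.33
gripper_force: 50.0
```

Call:
{"method": "drive_tool", "body": {"steps": [{"fingers":0.0,"dx":0,"dy":0,"dz":-0.005,"turn":0},{"fingers":0.0,"dx":0,"dy":0,"dz":-0.012,"turn":0},{"fingers":0.0,"dx":0,"dy":0,"dz":-0.015,"turn":0},{"fingers":0.0,"dx":0,"dy":0,"dz":-0.01,"turn":0}]}}

```text
time_s: 20.3
ee_pos: [569.1, -23.7, 241.1]
ee_rot: [[-0.3, 0.954, 0.001], [0.954, 0.3, -0.0], [-0.0, 0.001, -1.0]]
ft_force: [0.7, 0.9, -1.6]
grip_width: 0.331
gripper_force: 50.0
```

Call:
{"method": "drive_tool", "body": {"steps": [{"fingers":0.0,"dx":0.005,"dy":0.0325,"dz":0,"turn":0},{"fingers":0.0,"dx":0.005,"dy":0.0325,"dz":0,"turn":0},{"fingers":0.0,"dx":0,"dy":0.0325,"dz":0,"turn":0},{"fingers":0.0,"dx":0,"dy":0.0325,"dz":0,"turn":0},{"fingers":0.0,"dx":0,"dy":0,"dz":0,"turn":0}]}}

```text
time_s: 20.8
ee_pos: [692.9, 26.1, 239.8]
ee_rot: [[-0.301, 0.954, 0.002], [0.954, 0.301, 0.0], [-0.0, 0.002, -1.0]]
ft_force: [-0.3, -0.4, -2.0]
grip_width: 0.328
gripper_force: 50.0
```

Call:
{"method": "drive_tool", "body": {"steps": [{"fingers":0.0,"dx":0,"dy":0,"dz":0,"turn":0},{"fingers":0.0,"dx":0,"dy":0,"dz":0.02,"turn":0},{"fingers":0.0,"dx":0,"dy":0,"dz":0.02,"turn":0},{"fingers":0.0,"dx":0,"dy":0,"dz":0.02,"turn":0},{"fingers":0.0,"dx":0,"dy":0,"dz":0,"turn":0}]}}

```text
time_s: 21.3
ee_pos: [686.6, 24.3, 177.0]
ee_rot: [[-0.299, 0.954, -0.006], [0.954, 0.299, -0.0], [0.002, -0.006, -1.0]]
ft_force: [-1.6, -0.0, -2.6]
grip_width: 0.33
gripper_force: 50.0
```

```bash
python3 st.py
python3 - <<'E'
from h import *
p=robot.snapshot("scene")
u=np.array([.951,.308]);v=np.array([-.308,.951])
for o in("lump_far_1","lump_near_1"):
    for q in robot.landmark_of(o,p):
        d=onz(p,q["position"],24)[:2]-[584.6,3.3];print(o,round(q["confidence"],2),np.round([d@u,d@v]))
E
```

```text
[ 0.018  0.565  1.509 -0.     1.075 -0.286] [  0.  -64.6 -29.1   0.   -0.6   0. ] [686.6  24.3 177. ] [-1.6 -0.  -2.6]
lump_far_1 0.7 [ 23. -50.]
lump_far_1 0.66 [ 25. -18.]
lump_far_1 0.63 [23. 24.]
lump_far_1 0.55 [23. 49.]
lump_near_1 0.82 [-24. -23.]
lump_near_1 0.74 [-23. -48.]
lump_near_1 0.73 [-20.  10.]
lump_near_1 0.64 [-23.  47.]
```

All eight lumps sit in one layer, since every network position falls on its lane's centre line at floor height. Now I set the masher down.

Call:
{"method": "drive_tool", "body": {"steps": [{"fingers":0.0,"dx":0,"dy":0,"dz":0.008,"turn":0},{"fingers":0.0,"dx":0,"dy":0,"dz":0.008,"turn":0},{"fingers":0.0,"dx":0,"dy":0,"dz":0.003,"turn":0},{"fingers":0.0,"dx":0,"dy":0,"dz":0,"turn":0}]}}

```text
time_s: 21.85
ee_pos: [689.3, 24.8, 159.9]
ee_rot: [[-0.3, 0.954, -0.001], [0.954, 0.3, -0.0], [0.0, -0.001, -1.0]]
ft_force: [-0.6, -0.3, -1.8]
grip_width: 0.331
gripper_force: 50.0
```

Call:
{"method": "drive_tool", "body": {"steps": [{"fingers":0.0,"dx":0,"dy":0,"dz":0.001,"turn":0},{"fingers":0.0,"dx":0,"dy":0,"dz":0.001,"turn":0},{"fingers":0.0,"dx":0,"dy":0,"dz":0.0005,"turn":0},{"fingers":0.0,"dx":0,"dy":0,"dz":0,"turn":0}]}}

```text
time_s: 22.25
ee_pos: [689.8, 24.9, 158.3]
ee_rot: [[-0.3, 0.954, -0.0], [0.954, 0.3, 0.0], [0.0, 0.0, -1.0]]
ft_force: [0.3, 0.5, -1.8]
grip_width: 0.328
gripper_force: 50.0
```

Call:
{"method": "drive_tool", "body": {"steps": [{"fingers":0.0,"dx":0,"dy":0,"dz":0.001,"turn":0},{"fingers":0.0,"dx":0,"dy":0,"dz":0.001,"turn":0}]}}

```text
time_s: 22.45
ee_pos: [689.8, 24.8, 156.3]
ee_rot: [[-0.3, 0.954, 0.0], [0.954, 0.3, 0.0], [-0.0, 0.0, -1.0]]
ft_force: [-0.3, 0.3, -2.2]
grip_width: 0.33
gripper_force: 50.0
```

Call:
{"method": "drive_tool", "body": {"steps": [{"fingers":0.0,"dx":0,"dy":0,"dz":0.0005,"turn":0},{"fingers":0.0,"dx":0,"dy":0,"dz":0,"turn":0}]}}

```text
time_s: 22.65
ee_pos: [689.8, 24.9, 155.7]
ee_rot: [[-0.3, 0.954, -0.0], [0.954, 0.3, 0.0], [0.0, -0.0, -1.0]]
ft_force: [0.5, 1.1, -2.1]
grip_width: 0.332
gripper_force: 50.0
```

Call:
{"method": "drive_tool", "body": {"steps": [{"fingers":0.0,"dx":0,"dy":0,"dz":0.0005,"turn":0},{"fingers":0.0,"dx":0,"dy":0,"dz":0,"turn":0}]}}

```text
time_s: 22.85
ee_pos: [689.9, 24.8, 155.7]
ee_rot: [[-0.3, 0.954, 0.0], [0.954, 0.3, -0.0], [-0.0, 0.0, -1.0]]
ft_force: [-1.0, 0.2, 1.3]
grip_width: 0.335
gripper_force: 50.0
```

Call:
{"method": "drive_tool", "body": {"steps": [{"fingers":0.0,"dx":0,"dy":0,"dz":0.0005,"turn":0},{"fingers":0.0,"dx":0,"dy":0,"dz":0,"turn":0}]}}

```text
time_s: 23.05
ee_pos: [690.1, 24.8, 155.7]
ee_rot: [[-0.3, 0.954, 0.001], [0.954, 0.3, -0.0], [-0.0, 0.001, -1.0]]
ft_force: [-2.4, -0.3, 5.0]
grip_width: 0.327
gripper_force: 50.0
```

Call:
{"method": "drive_tool", "body": {"steps": [{"fingers":0.0,"dx":0,"dy":0,"dz":0.0003,"turn":0},{"fingers":0.0,"dx":0,"dy":0,"dz":0,"turn":0}]}}

```text
time_s: 23.25
ee_pos: [690.2, 24.8, 155.7]
ee_rot: [[-0.3, 0.954, 0.001], [0.954, 0.3, -0.0], [-0.0, 0.001, -1.0]]
ft_force: [-1.7, -0.6, 6.0]
grip_width: 0.334
gripper_force: 50.0
```

Call:
{"method": "drive_tool", "body": {"steps": [{"fingers":0.05,"dx":0,"dy":0,"dz":0,"turn":0},{"fingers":0.0878,"dx":0,"dy":0,"dz":0,"turn":0},{"fingers":0.0878,"dx":0,"dy":0,"dz":0,"turn":0},{"fingers":0.0878,"dx":0,"dy":0,"dz":0,"turn":0},{"fingers":0.0878,"dx":0,"dy":0,"dz":0,"turn":0}]}}

```text
time_s: 23.75
ee_pos: [689.8, 24.9, 154.3]
ee_rot: [[-0.3, 0.954, -0.0], [0.954, 0.3, 0.0], [0.0, -0.0, -1.0]]
ft_force: [0.2, -0.6, 0.1]
grip_width: 0.749
gripper_force: 0.0
```

Call:
{"method": "drive_tool", "body": {"steps": [{"fingers":0.0878,"dx":0,"dy":0,"dz":-0.01,"turn":0},{"fingers":0.0878,"dx":0,"dy":0,"dz":-0.02,"turn":0},{"fingers":0.0878,"dx":0,"dy":0,"dz":-0.02,"turn":0},{"fingers":0.0878,"dx":0,"dy":0,"dz":-0.02,"turn":0},{"fingers":0.0878,"dx":0,"dy":0,"dz":-0.01,"turn":0}]}}

```text
time_s: 24.25
ee_pos: [690.8, 24.9, 237.3]
ee_rot: [[-0.3, 0.954, 0.003], [0.954, 0.3, 0.0], [-0.001, 0.003, -1.0]]
ft_force: [0.7, 0.5, -0.2]
grip_width: 0.999
gripper_force: 0.0
```

Call:
{"method": "drive_tool", "body": {"steps": [{"fingers":0.0878,"dx":0,"dy":0,"dz":0,"turn":0},{"fingers":0.0878,"dx":0,"dy":0,"dz":0,"turn":0},{"fingers":0.0878,"dx":0,"dy":0,"dz":0,"turn":0},{"fingers":0.0878,"dx":0,"dy":0,"dz":0,"turn":0},{"fingers":0.0878,"dx":0,"dy":0,"dz":0,"turn":0}]}}

```text
time_s: 24.75
ee_pos: [689.4, 24.8, 233.6]
ee_rot: [[-0.3, 0.954, -0.001], [0.954, 0.3, -0.0], [0.0, -0.001, -1.0]]
ft_force: [-0.1, -0.5, -0.1]
grip_width: 0.998
gripper_force: 0.0
```

```bash
python3 st.py
python3 - <<'E'
from h import *
p=robot.snapshot("scene")
for o in("masher","egg_cup","brass_weight","mustard_pot"):
    print(o,[(round(q["confidence"],2),onz(p,q["position"],0)[:2].round()) for q in robot.landmark_of(o,p)[:1]])
m=robot.masks_of("masher",p)[0]["mask"];r=np.argwhere(m)
for row in range(r[:,0].min(),r[:,0].max()+1,8): c=r[r[:,0]==row][:,1];print(row,c.min(),c.max(),end="; ")
print([proj(p,(690,24.8,z)).round() for z in(0,100,196)])
E
```

```text
[ 0.019  0.509  1.464 -0.     1.17  -0.286] [  0.  -61.  -28.9   0.1   0.   -0. ] [689.4  24.8 233.6] [-0.1 -0.5 -0.1]
masher [(0.74, array([691.,  19.]))]
egg_cup [(0.26, array([627.,   1.]))]
brass_weight []
mustard_pot [(0.69, array([767., 112.]))]
148 288 291; 156 279 296; 164 280 296; 172 281 295; 180 282 295; 188 283 295; 196 280 300; 204 276 304; 212 276 304; 220 277 305; 228 281 303; [array([291., 221.]), array([288., 187.]), array([286., 149.])]
```

```bash
python3 -c "
from rig import robot
print(robot.job_done())"
```

```text
the job is handed in; nothing more can be done
None
```

Job handed in at about 25 s (no verdict returned): both proud lumps were pressed to the floor and bedded at an estimated 12–14 N, the networks place all eight lumps in one layer, and the masher stands upright and released behind the box, at about (690, 25) mm rather than its starting spot.

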